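Unload the dish carrier from a twist-lid jar

ROBOT

A 6-joint arm with a two-finger parallel gripper is mounted at the origin on a cart in front of the work surface, level with it; the furniture and walls round the work are solid. World frame = base frame: x ahead of the robot, y to its left, z up, the work surface at z = 0. Lengths are in m, angles in rad, forces in N, time in s.
With the tool pointing down it reaches from about 0.25 to 0.8 m from the base axis. Payload 8.5 kg.
Tool frame: the origin (TCP) lies on the centre line of the jaws, within the pads' length; the fingertips stand 19 mm ahead of it and the grasp point (between the pads) is the TCP; z points along the fingers, y is the line along which they close (so a half turn about z gives the same grasp; the last joint's range is limited). The gripper opens to 85 mm and grips with 20 to 120 N. Pads are 22 mm wide; open, the fingers measure 114 mm over their backs; the gripper's body (76 mm by 85 mm) begins 54 mm behind the grasp point. The pads swing forward as they close: fully open they stand 13 mm farther back than shut.
Start: joints at [-1.1, 0.238, -0.013, 1.319, 0, 1.571], TCP at [0.238, -0.468, 0.25] pointing down, gripper open.
Joint ranges: [-2.66, 2.66], [-1.03, 1.9], [-1.14, 1.46], [-1.82, 2.27], [-1.45, 1.34], [-3.14, 3.14]. Speed limits (rad/s): [2.22, 2.22, 2.79, 3.14, 3.14, 3.14].

INTERFACE

Orientations are given as a unit quaternion [x, y, z, w].
In Python, from plant import readout, cams, workorder gives the robot as it stands. The module is installed in compiled form; this text tells all that it offers.
- The arm moves only by the tool servo_tool, never from a script. Its argument "increments" is a list of rows, each a list of 7 numbers: the gripper command: -1 is fully open, 1 is shut, values between are in proportion, then the shift along the tool's x, y, z in cm, then the turn, a rotation vector about the tool's x, y, z in degrees. A call has 1 to 8 rows; each row shifts and turns the commanded pose from where the row before left it, along the tool's axes as they then stand; what a row does not reach is not made up. A row lasts 1/10 s, in which the tool goes at most 50 mm and 8.59 degrees, less where a joint would pass 70% of its speed; a pose out of reach is approached as far as the arm can. A call is refused whole if a number of a shift passes 5 or a number of a turn 8.59, either way. A call with a gripper value outside its range is refused whole. The fingers move at their own pace and stop on an object; "force" is the grip in N (left out, the last holds). Time passes only in rows, so rows that do not move let the fingers close. It gives the time, the measured TCP pose, the force, the opening and the grip force at its end, in the units of the state.
- readout.get_state(): the state, without advancing time (a new reading comes with each control period).
- cams.read_camera(name): name is "scene" or "top" or "wrist"; returns a dict with "image" (420x560x3 uint8, red, green, blue), "vfov" (degrees; the focal length in pixels is half the picture's height over the tangent of half this angle, whatever the lens; pixels are square), "cx", "cy" (the principal point, pixels), "k1" (the pictures are not rectified: a ray, as slopes to the right and down, at radius r is drawn at 1 + k1 r^2 times it, then the intrinsics apply), "R" (3x3) and "t" (3): a world point X has camera coordinates R X + t. Camera axes: x right, y down, z forward; pixel columns grow to the right and rows downward; lengths in m; the calibration is good to about 2 mm. A picture is of the moment at which its call begins. There is no depth.
- workorder.close_job(): hands the job in; it is judged then, once.
The state is a dict: "clock": time; "joints": joint angles; "dq": joint speeds; "effort": joint torques, N m; "tcp_pos": TCP position; "eef_rot": TCP orientation; "wrist_force": force on the tool from outside, world axes, zero at the start; "wrist_torque": the same for the moment, N m; "finger_gap": finger opening in m; "gripper_force": force on a finger pad.
Only numpy, scipy, OpenCV 4.12 (cv2) and the standard library are available. Lean on these libraries where they do the work, as an engineer would, in place of code of your own. Each camera call takes 0.05 s, during which the arm holds its last target. There are 200 camera calls.

TASK

Open the round jar: turn its lid anticlockwise until its hidden lugs come to the slots and it lifts free (feel for it with light lifts), and stand the lid right way up on the square cork mat. Then lift the open dish carrier out of the jar by its arch handle, keep it level so that the three stacked dishes stay in it, and set it down gently in the middle of the round metal platen of the cooling plate, let go and leave it there. Do not knock the other things about.

Things in the scene. Friction and masses are not known exactly. Their poses are not given: they have to be found in the camera images.
- jar: Fixed round steel jar, 132 mm outer diameter, rim 60 mm above the bench, mouth 122 mm wide between walls, narrowed to 105 mm by three tabs just under the rim; inner floor 5 mm up. Origin: centre of its underside. Its yaw says nothing about the tabs.
- lid: Loose grey domed lid on the jar, 0.18 to 0.33 kg. Origin: centre of its open underside, 44 mm above the bench while on the jar; z up. Skirt of 100 mm diameter, wall 3.5 mm, from z = 0 to the flat dome top at z = 53 mm; hollow below z = 48 mm. A flange of 132 mm diameter at z = 16 to 21 mm rests on the jar's rim.
- lid_grip (a point): Middle of the black grip bar on the lid, 68 mm above the lid's underside. The bar is 60 mm long along the lid's x axis, 12 mm wide and 30 mm high, standing on the dome top (lid z = 53 to 83 mm).
- lid_lugs (a point): Centre of the ring of three steel lugs at the foot of the lid's skirt (z = 0 to 6 mm, out to radius 59 mm). They lie under tabs in the jar's rim with 2 mm of upward and 1.5 mm of sideways play. Elsewhere than at the slots a lift binds after 2 mm: feel with 10 to 20 N, as its weight and friction come on top.
- jar_mouth (a point): Centre of the jar's rim. Slots between the tabs are hidden at an unknown angle: from its start the lid must turn 0.4 to 1.35 rad anticlockwise seen from above. It turns freely, with no stop or click there, and lifts out only within about 0.15 rad either side of the right angle.
- carrier: Loose open round aluminium dish, 0.2 kg, 84 mm diameter, wall 24 mm high, floor 4 mm thick, standing in the jar under the lid. Origin: centre of its underside (5 mm above the bench in the jar). Two uprights at y = +-40 mm carry its arch handle, in all 84 mm high: up to 29 mm above the jar's rim.
- carrier_grip (a point): Middle of the arch handle's straight bar, 78 mm above the carrier's underside; the bar is 86 mm long along the carrier's y axis, 12 mm wide, 12 mm high.
- petri_1: Lidded round dish, 66 mm diameter, 16.5 mm high, 30 g, lowest of three stacked loose in the carrier; origin: centre of its underside.
- petri_2: Same dish, the middle one of the stack; origin: centre of its underside.
- petri_3: Same dish, the top one, its upper side 53 mm above the carrier's underside and 29 mm above the top of the carrier's wall; origin: centre of its underside.
- plate: Fixed cooling plate: grey square base 150 mm, with a flat round aluminium platen of 110 mm diameter whose top is 30 mm above the bench. Origin: centre of its underside.
- mat: Fixed flat cork mat, 160 x 160 mm, top 4 mm above the bench, where the lid goes. Origin: centre of its underside.
- wipe_tub: Bystander: white and blue round tub, 68 mm diameter, 124 mm high, loose; origin: centre of its underside.
- tube_carton: Bystander: small open carton, about 80 x 79 x 110 mm with its flaps, loose; origin: underside.
- tape_roll: Bystander: roll of tape lying flat, 66 mm diameter, 19 mm high, loose; origin: centre of its underside.
- marker: Bystander: marker pen lying on the bench, 132 mm long, 12 mm thick, loose; origin: its underside, at mid length.

How it is judged:
By the outcome, as a careful person would: the job done as asked, in the order asked, and still so for the second after the job is handed in, with the robot touching nothing.
It also fails if it takes over 64 s, if anything falls off the work surface, if the arm or the gripper's body presses on something with over 40 N, if the wrist force passes 120 N, or if a joint passes its speed limit or range.

## Working session

There is one attempt and no reset: what is moved stays moved. The work goes in short steps, Python scripts to look and compute and a tool call to move; the robot and the scene stay as the last step left them, time stands still between calls to the robot, and variables do not carry over. Pictures are saved under pics/ and viewed, at most 13 in all, crops included, and the job is handed in when it is done.

Besides the shell and the picture viewer there is one more tool, called after ">>>" in YAML: its name, and indented under it one key for each argument. servo_tool: Moves the arm, as the interface text tells. Its arguments: {"type":"object","properties":{"increments":{"type":"array","items":{"type":"array","items":{"type":"number"}}},"force":{"type":"number"}},"required":["increments"]}

```bash
mkdir -p pics; cat > h.py <<'E'
import numpy as np, cv2
from plant import readout, cams, workorder
def snap(n,f):
    c=cams.read_camera(n); cv2.imwrite('pics/'+f+'.png',c['image'][:,:,::-1]); np.savez(f'pics/{f}.npz',**c); return c
def load(f): return dict(np.load(f'pics/{f}.npz'))
def K(c):
    f=210/np.tan(np.radians(float(c['vfov']))/2); return f,float(c['cx']),float(c['cy']),float(c['k1'])
def px2w(c,u,v,z):
    f,cx,cy,k=K(c); d=np.array([(u-cx)/f,(v-cy)/f]); p=d.copy()
    for _ in range(30): p=d/(1+k*(p@p))
    r=c['R'].T@np.array([p[0],p[1],1]); o=-c['R'].T@c['t']
    return o+r*(z-o[2])/r[2]
def w2px(c,X):
    f,cx,cy,k=K(c); q=c['R']@np.array(X)+c['t']; p=q[:2]/q[2]; p=p*(1+k*(p@p)); return p*f+[cx,cy]
E
python3 - <<'E'
from h import *
for n in ('top','scene'):
    c=snap(n,n+'0'); print(n,c['vfov'],-c['R'].T@c['t'],c['k1'])
s=readout.get_state(); print(s)
E
python3 -c "
import cv2
for n in('top0','scene0'):
    cv2.imwrite('pics/'+n+'b.png',cv2.resize(cv2.imread('pics/'+n+'.png'),(800,600),interpolation=cv2.INTER_CUBIC))"
```

```text
top 52.1658735310258 [ 0.37578806 -0.01387309  0.96089431] 0.001366566346610245
scene 42.122956404430845 [-0.1680355   1.05366783  0.72150055] -0.18429426763874815
{'clock': 0.1, 'joints': array([-1.09997714e+00,  2.38727575e-01, -1.41824401e-02,  1.31917825e+00,
        4.07993939e-05,  1.57078651e+00]), 'dq': array([ 0.00050694, -0.00312631,  0.00187964,  0.00097611, -0.00030063,
        0.00190259]), 'effort': array([ 9.30534661e-04, -5.39717567e+01,  3.46997666e+01,  1.34869100e-02,
        4.66943050e-05, -1.47343701e-05]), 'tcp_pos': array([ 0.23800208, -0.46756457,  0.24973346]), 'eef_rot': array([ 9.72417544e-01,  2.33246012e-01, -1.30826804e-04, -6.32912428e-04]), 'wrist_force': array([ 0.63156651, -0.94354469, -0.19448075]), 'wrist_torque': array([-0.02503204, -0.01921437,  0.00986667]), 'gripper_force': 0.0, 'finger_gap': 0.08542740631082575}
```

View pics/top0b.png

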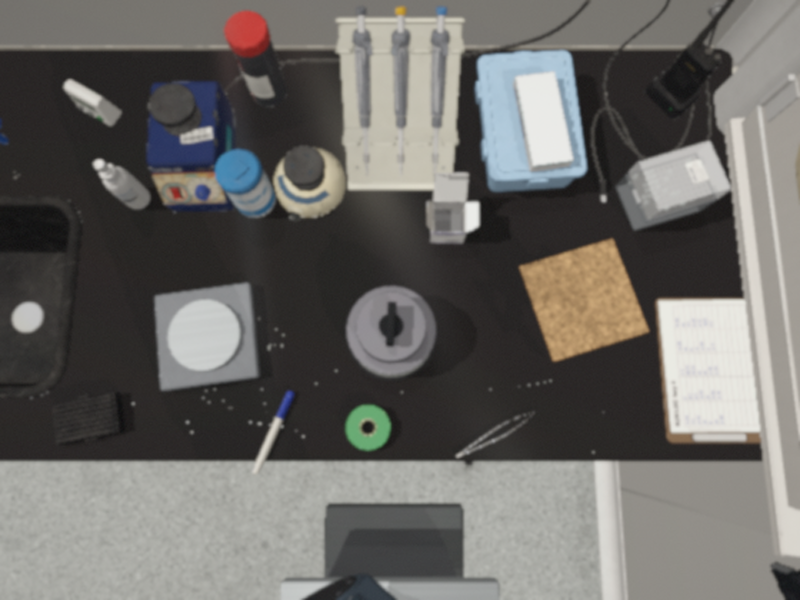

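View pics/scene0b.png

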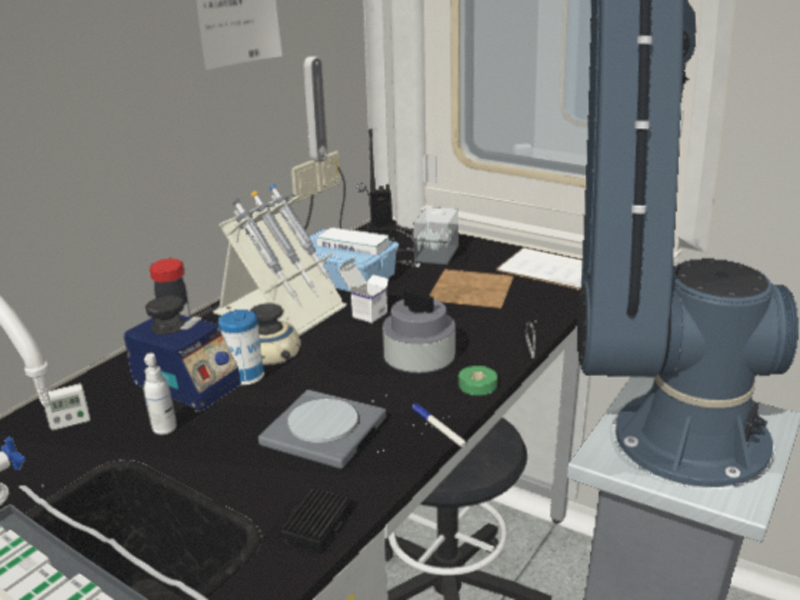

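The top view (800-wide scale) shows the jar and lid at about (391,332), with the grip bar running up-down (along x). The mat corners are (519,267), (612,240), (648,330) and (553,360), and the platen centre is about (204,335). I'll enlarge the jar.

```bash
python3 - <<'E'
from h import *
c=load('top0')
im=cv2.imread('pics/top0.png')
cv2.imwrite('pics/jarcrop.png',cv2.resize(im[192:272,230:320],None,fx=7,fy=7,interpolation=cv2.INTER_CUBIC))
s=.7
for n,u,v,z in [('jar flange',391,332,.065),('bar',391,325,.127),('mat1',519,267,.004),('mat2',612,240,.004),('mat3',648,330,.004),('mat4',553,360,.004),('platen',204,335,.03),('p_l',167,335,.03),('p_r',241,335,.03),('pl_c1',153,294,.02),('pl_c2',250,284,.02),('pl_c3',259,378,.02),('pl_c4',161,389,.02),('tub',240,170,.124),('carton',450,215,.08),('tape',368,427,.019)]:
    print(n,px2w(c,u*s,v*s,z).round(4))
E
```

```text
jar flange [ 0.5066 -0.0027  0.065 ]
bar [ 0.5072 -0.0035  0.127 ]
mat1 [ 0.6209 -0.2079  0.004 ]
mat2 [ 0.6659 -0.3607  0.004 ]
mat3 [ 0.5183 -0.4071  0.004 ]
mat4 [ 0.4711 -0.2549  0.004 ]
platen [0.5073 0.284  0.03  ]
p_l [0.5074 0.3406 0.03  ]
p_r [0.5073 0.2274 0.03  ]
pl_c1 [0.5737 0.3711 0.02  ]
pl_c2 [0.5896 0.2198 0.02  ]
pl_c3 [0.4425 0.1992 0.02  ]
pl_c4 [0.4261 0.3473 0.02  ]
tub [0.736  0.2166 0.124 ]
carton [ 0.6824 -0.0916  0.08  ]
tape [0.3692 0.0322 0.019 ]
```

View pics/jarcrop.png

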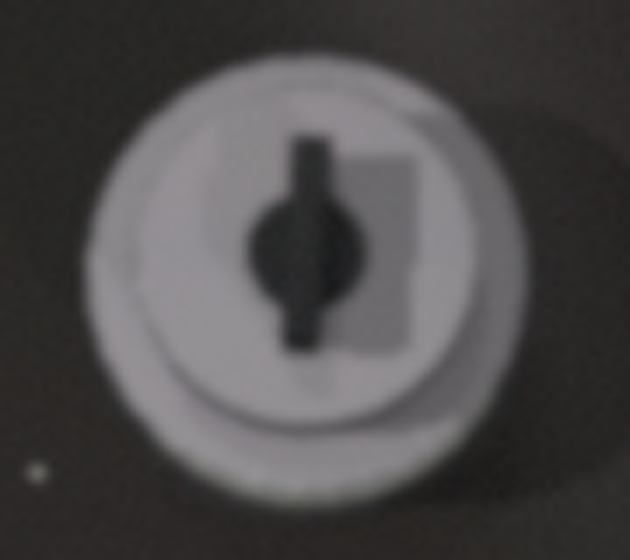

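The crop shows the lid's bar running from (310,137) to (300,352), so its yaw is about -0.05. A round hub sits at its middle, centred about (305,250), and the flange centre is about (307,278). I'll check the hub height in the scene view.

```bash
python3 - <<'E'
from h import *
c=load('top0')
for u,v,z in [(310,137,.127),(300,352,.127),(307.5,278,.065),(305,250,.127),(305,250,.1)]:
    print(px2w(c,230+u/7-.4,192+v/7-.4,z).round(4))
im=cv2.imread('pics/scene0.png'); s=load('scene0')
cv2.imwrite('pics/sc.png',cv2.resize(im[195:265,260:330],None,fx=8,fy=8,interpolation=cv2.INTER_CUBIC))
for X in [(.507,-.003,.127),(.507,-.003,.097),(.537,-.003,.127),(.477,-.003,.127),(.507,-.003,.065)]: print((w2px(s,X)-[260,195])*8)
E
```

```text
[ 0.54   -0.0038  0.127 ]
[ 0.4788 -0.0011  0.127 ]
[ 0.5089 -0.0023  0.065 ]
[ 0.5076 -0.0024  0.127 ]
[ 0.5119 -0.002   0.1   ]
[274.78544902  81.60740212]
[276.16522888 166.03197411]
[195.78715158  61.3831716 ]
[355.47372137 102.2758456 ]
[277.59876082 254.33071057]
```

View pics/sc.png

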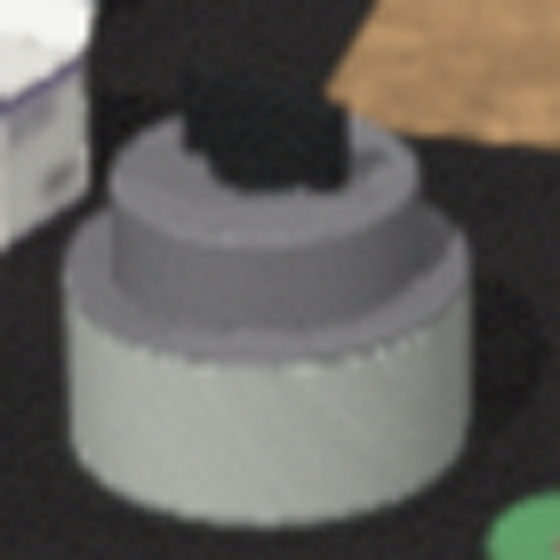

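>>> servo_tool:
  increments:
    - [-1,3.77,-2.43,0,0,0,0]
    - [-1,3.77,-2.43,0,0,0,0]
    - [-1,3.77,-2.43,0,0,0,0]
    - [-1,3.77,-2.43,0,0,0,0]
    - [-1,3.77,-2.43,0,0,0,0]
    - [-1,3.77,-2.43,0,0,0,0]

```text
clock: 0.7
tcp_pos: [0.374, -0.2336, 0.2502]
eef_rot: [0.972, 0.233, -0.0, -0.0]
wrist_force: [0.9, -2.2, -0.0]
finger_gap: 0.0852
gripper_force: 0.0
```

>>> servo_tool:
  increments:
    - [-1,3.77,-2.43,0,0,0,0]
    - [-1,3.77,-2.43,0,0,0,0]
    - [-1,3.77,-2.43,0,0,0,0]
    - [-1,3.77,-2.43,0,0,0,0]
    - [-1,3.77,-2.43,0,0,0,0]
    - [-1,3.77,-2.43,0,0,0,0]

```text
clock: 1.3
tcp_pos: [0.5095, -0.0009, 0.2501]
eef_rot: [0.972, 0.233, -0.0, -0.0]
wrist_force: [0.4, -0.9, -0.5]
finger_gap: 0.0852
gripper_force: 0.0
```

>>> servo_tool:
  increments:
    - [-1,0,0,0,0,0,-8.36]
    - [-1,0,0,0,0,0,-8.36]
    - [-1,0,0,0,0,0,-8.36]
    - [-1,0,0,0,0,0,-8.36]
    - [-1,0,0,0,0,0,-8.36]
    - [-1,0,0,0,0,0,-8.36]
    - [-1,0,0,0,0,0,-8.36]
    - [-1,0,0,0,0,0,-8.36]

```text
clock: 2.1
tcp_pos: [0.5088, -0.0028, 0.25]
eef_rot: [0.681, 0.733, -0.0, -0.0]
wrist_force: [0.2, 0.4, 0.0]
finger_gap: 0.0853
gripper_force: 0.0
```

>>> servo_tool:
  increments:
    - [-1,0,0,0,0,0,-8.36]
    - [-1,0,0,0,0,0,-8.36]
    - [-1,0,0,0,0,0,-8.36]
    - [-1,0,0,0,0,0,-8.36]
    - [-1,0,0,0,0,0,-8.36]
    - [-1,0,0,0,0,0,-8.36]
    - [-1,0,0,0,0,0,-8.36]
    - [-1,0,0,0,0,0,-8.36]

```text
clock: 2.9
tcp_pos: [0.5088, -0.0028, 0.25]
eef_rot: [0.164, 0.986, -0.0, -0.0]
wrist_force: [1.1, 0.4, 0.5]
finger_gap: 0.0856
gripper_force: 0.0
```

>>> servo_tool:
  increments:
    - [-1,0,0,0,0,0,-8.36]
    - [-1,0,0,0,0,0,-8.36]
    - [-1,0,0,0,0,0,0]
    - [-1,0,0,0,0,0,0]

```text
clock: 3.3
tcp_pos: [0.5089, -0.0028, 0.2501]
eef_rot: [0.024, 1.0, 0.0, -0.0]
wrist_force: [0.5, 0.7, -0.2]
finger_gap: 0.0854
gripper_force: 0.0
```

```bash
cat >> h.py <<'E'
from scipy.spatial.transform import Rotation as Ro
def st():
    s=readout.get_state(); R=Ro.from_quat(s['eef_rot']).as_matrix()
    print('t',round(s['clock'],2),'p',s['tcp_pos'].round(4),'yaw',np.degrees(np.arctan2(R[1,0],R[0,0])).round(2),'tz',R[:,2].round(3),'F',s['wrist_force'].round(1),'M',s['wrist_torque'].round(2),'gap',round(s['finger_gap'],4),'gf',round(s['gripper_force'],1),'q',s['joints'].round(2))
    return s,R
def to(x,y,z):
    s,R=st(); print('tool cm',(R.T@(np.array([x,y,z])-s['tcp_pos'])*100).round(2))
E
python3 - <<'E'
from h import *
to(.509,-.0024,.123)
c=snap('wrist','w0')
print(w2px(c,(.509,-.0024,.127)), w2px(c,(.539,-.0037,.127)),w2px(c,(.479,-.0011,.127)))
cv2.imwrite('pics/w0b.png',c['image'][:,:,::-1])
E
```

```text
t 3.3 p [ 0.5089 -0.0028  0.2501] yaw 177.2 tz [-0.001  0.    -1.   ] F [ 0.5  0.7 -0.2] M [ 0.05 -0.03 -0.02] gap 0.0854 gf 0.0 q [-0.01  0.21 -0.05  1.31  0.    0.04]
tool cm [-0.02  0.04 12.71]
[281.96583318 211.18876135] [282.21367171 245.94490393] [281.70015713 173.93321275]
```

View pics/w0b.png

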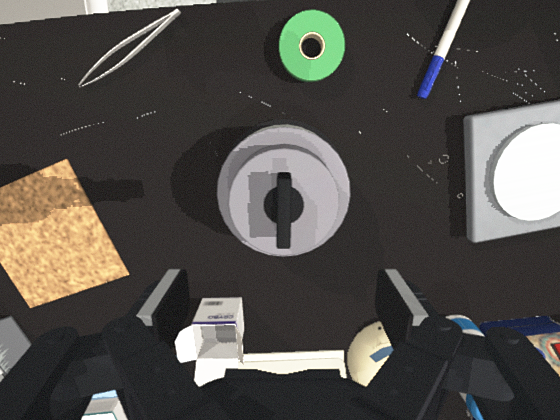

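The wrist view shows the bar from (285,172) to (284,248), which is within about 2 mm of my estimate in y. I'll descend with a 2 mm shift and grip.

>>> servo_tool:
  increments:
    - [-1,0,0.1,3,0,0,0]
    - [-1,0,0.1,3,0,0,0]
    - [-1,0,0,3,0,0,0]
    - [-1,0,0,2,0,0,0]
    - [-1,0,0,1.2,0,0,0]
    - [-1,0,0,0.5,0,0,0]
    - [-1,0,0,0,0,0,0]

```text
clock: 4.05
tcp_pos: [0.5092, -0.0008, 0.1233]
eef_rot: [0.023, 1.0, 0.0, -0.0]
wrist_force: [-0.3, -0.6, 0.3]
finger_gap: 0.0852
gripper_force: 0.0
```

>>> servo_tool:
  increments:
    - [0,0,0,0,0,0,0]
    - [0.6,0,0,0,0,0,0]
    - [1,0,0,0,0,0,0]
    - [1,0,0,0,0,0,0]
    - [1,0,0,0,0,0,0]
    - [1,0,0,0,0,0,0]
    - [1,0,0,0,0,0,0]
    - [1,0,0,0,0,0,0]
  force: 80

```text
clock: 4.85
tcp_pos: [0.5094, -0.0009, 0.1238]
eef_rot: [0.022, 1.0, -0.0, 0.0]
wrist_force: [-1.4, -0.4, 6.0]
finger_gap: 0.0104
gripper_force: 79.0
```

```bash
python3 -c "
from h import *
st()"
```

```text
t 4.85 p [ 0.5094 -0.0009  0.1238] yaw 177.45 tz [ 0.001 -0.    -1.   ] F [-1.4 -0.4  6. ] M [-0.16  0.21 -0.01] gap 0.0104 gf 79.0 q [-0.    0.29 -0.28  1.   -0.    0.04]
```

>>> servo_tool:
  increments:
    - [1,0,0,-0.05,0,0,-6.5]
    - [1,0,0,0,0,0,-6.5]
    - [1,0,0,0,0,0,-6.5]
    - [1,0,0,0,0,0,-6.5]
    - [1,0,0,0,0,0,0]
    - [1,0,0,-0.15,0,0,0]
    - [1,0,0,-0.15,0,0,0]
    - [1,0,0,0,0,0,0]

```text
clock: 5.65
tcp_pos: [0.5094, -0.0011, 0.1267]
eef_rot: [-0.202, 0.979, -0.0, 0.0]
wrist_force: [2.0, -4.6, -4.2]
finger_gap: 0.0105
gripper_force: 78.3
```

```bash
python3 -c "
from h import *
st()"
```

```text
t 5.65 p [ 0.5094 -0.0011  0.1267] yaw -156.67 tz [ 0.    -0.001 -1.   ] F [ 2.  -4.6 -4.2] M [-1.31 -0.74 -0.07] gap 0.0105 gf 78.3 q [-0.    0.29 -0.28  1.01 -0.   -0.41]
```

>>> servo_tool:
  increments:
    - [1,0,0,-0.1,0,0,0]
    - [1,0,0,0,0,0,0]

```text
clock: 5.85
tcp_pos: [0.5094, -0.0011, 0.1276]
eef_rot: [-0.202, 0.979, -0.0, -0.0]
wrist_force: [3.1, -4.3, -5.6]
finger_gap: 0.0098
gripper_force: 78.3
```

>>> servo_tool:
  increments:
    - [1,0,0,-0.1,0,0,0]
    - [1,0,0,0,0,0,0]

```text
clock: 6.05
tcp_pos: [0.5094, -0.0011, 0.1286]
eef_rot: [-0.202, 0.979, -0.0, -0.0]
wrist_force: [2.4, -3.4, -4.9]
finger_gap: 0.01
gripper_force: 78.2
```

>>> servo_tool:
  increments:
    - [1,0,0,-0.1,0,0,0]
    - [1,0,0,-0.1,0,0,0]
    - [1,0,0,0,0,0,0]

```text
clock: 6.35
tcp_pos: [0.5094, -0.0011, 0.1306]
eef_rot: [-0.202, 0.979, -0.0, -0.0]
wrist_force: [2.9, -5.0, -4.2]
finger_gap: 0.0103
gripper_force: 78.3
```

```bash
python3 - <<'E'
from h import *
st()
c=snap('wrist','w1'); s=snap('scene','s1')
a=c['image'][:,:,::-1][120:420,100:500]
b=cv2.resize(s['image'][:,:,::-1][175:265,250:340],(400,400),interpolation=cv2.INTER_CUBIC)
cv2.imwrite('pics/m1.png',np.hstack([cv2.resize(a,(400,300)),b[50:350]]))
E
```

```text
t 6.35 p [ 0.5094 -0.0011  0.1306] yaw -156.66 tz [ 0.    -0.001 -1.   ] F [ 2.9 -5.  -4.2] M [-1.26 -0.78  0.02] gap 0.0103 gf 78.3 q [-0.    0.28 -0.27  1.02 -0.   -0.41]
```

View pics/m1.png

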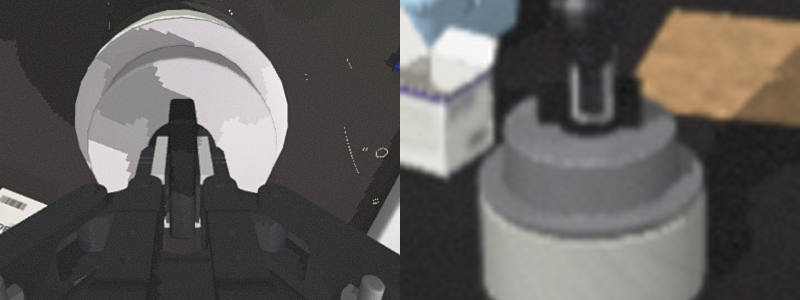

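The lid appears raised about 7 mm, with only about 5 N of vertical load. It is free and rubs slightly sideways. I'll shift 1 mm to relieve that and keep lifting.

>>> servo_tool:
  increments:
    - [1,0,-0.05,0,0,0,0]
    - [1,0,-0.05,0,0,0,0]
    - [1,0,0,-0.2,0,0,0]
    - [1,0,0,-0.2,0,0,0]
    - [1,0,0,-0.2,0,0,0]
    - [1,0,0,0,0,0,0]

```text
clock: 7.05
tcp_pos: [0.5096, -0.0016, 0.1372]
eef_rot: [-0.203, 0.979, 0.0, 0.0]
wrist_force: [2.0, -2.3, -2.5]
finger_gap: 0.0102
gripper_force: 78.6
```

```bash
python3 -c "
from h import *
st()"
```

```text
t 7.05 p [ 0.5096 -0.0016  0.1372] yaw -156.55 tz [ 0.  0. -1.] F [ 2.  -2.3 -2.5] M [-0.6  -0.39 -0.03] gap 0.0102 gf 78.6 q [-0.    0.28 -0.26  1.03  0.   -0.41]
```

>>> servo_tool:
  increments:
    - [1,0,-0.05,-0.5,0,0,0]
    - [1,0,-0.05,-0.8,0,0,0]
    - [1,0,0,-1,0,0,0]
    - [1,0,0,-1.5,0,0,0]
    - [1,0,0,-1.5,0,0,0]
    - [1,0,0,-1.5,0,0,0]
    - [1,0,0,0,0,0,0]
    - [1,0,0,0,0,0,0]

```text
clock: 7.85
tcp_pos: [0.51, -0.0025, 0.2051]
eef_rot: [-0.203, 0.979, 0.0, 0.0]
wrist_force: [0.3, 0.3, -2.8]
finger_gap: 0.0103
gripper_force: 78.7
```

```bash
python3 - <<'E'
from h import *
to(.569,-.3076,.205)
c=snap('top','t2'); s=snap('scene','s2')
a=cv2.resize(c['image'][:,:,::-1][170:290,200:330],(400,369),interpolation=cv2.INTER_CUBIC)
b=cv2.resize(s['image'][:,:,::-1][145:265,240:370],(400,369),interpolation=cv2.INTER_CUBIC)
cv2.imwrite('pics/m2.png',np.hstack([a,b]))
E
```

```text
t 7.85 p [ 0.51   -0.0025  0.2051] yaw -156.54 tz [ 0.001  0.    -1.   ] F [ 0.3  0.3 -2.8] M [ 0.05  0.06 -0.01] gap 0.0103 gf 78.7 q [-0.01  0.23 -0.14  1.2   0.   -0.41]
tool cm [  6.73 -30.34   0.  ]
```

View pics/m2.png

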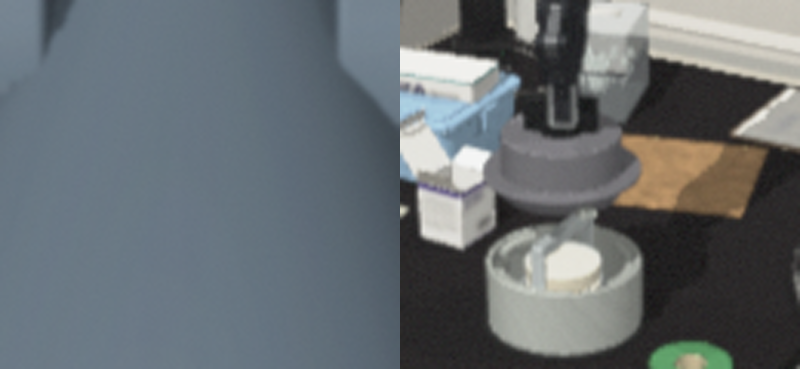

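The lid hangs level and clear in the scene picture, and the carrier with its dishes stands in the jar. I'll take the lid to the mat.

>>> servo_tool:
  increments:
    - [1,0.5,-2,0,0,0,0]
    - [1,0.9,-4,0,0,0,0]
    - [1,0.9,-4.2,0,0,0,0]
    - [1,0.9,-4.2,0,0,0,0]
    - [1,0.9,-4.2,0,0,0,0]
    - [1,0.9,-4.2,0,0,0,0]
    - [1,0.9,-4,0,0,0,0]
    - [1,0.83,-3.54,0,0,0,0]

```text
clock: 8.75
tcp_pos: [0.5687, -0.3097, 0.2036]
eef_rot: [-0.203, 0.979, 0.001, -0.001]
wrist_force: [0.8, 0.9, -3.3]
finger_gap: 0.0099
gripper_force: 78.6
```

>>> servo_tool:
  increments:
    - [1,0,0,0,0,0,0]
    - [1,0,0,2.5,0,0,0]
    - [1,0,0,3,0,0,0]
    - [1,0,0,3,0,0,0]
    - [1,0,0,2,0,0,0]
    - [1,0,0,1,0,0,0]
    - [1,0,0,0,0,0,0]

```text
clock: 9.45
tcp_pos: [0.5679, -0.3068, 0.088]
eef_rot: [-0.203, 0.979, 0.001, -0.001]
wrist_force: [0.3, 0.2, -2.1]
finger_gap: 0.0102
gripper_force: 78.9
```

```bash
python3 -c "
from h import *
to(.569,-.3076,.0838)"
```

```text
t 9.45 p [ 0.5679 -0.3068  0.088 ] yaw -156.53 tz [-0.003  0.002 -1.   ] F [ 0.3  0.2 -2.1] M [ 0.04  0.01 -0.01] gap 0.0102 gf 78.9 q [-0.5   0.53  0.02  1.06  0.   -0.9 ]
tool cm [-0.07 -0.11  0.42]
```

>>> servo_tool:
  increments:
    - [1,0,0,0.15,0,0,0]
    - [1,0,0,0.15,0,0,0]
    - [1,0,0,0.1,0,0,0]
    - [1,0,0,0.05,0,0,0]
    - [1,0,0,0,0,0,0]

```text
clock: 9.95
tcp_pos: [0.569, -0.3078, 0.0856]
eef_rot: [-0.203, 0.979, -0.0, 0.0]
wrist_force: [0.3, 1.1, -2.7]
finger_gap: 0.0101
gripper_force: 78.9
```

>>> servo_tool:
  increments:
    - [1,0,0,0.1,0,0,0]
    - [1,0,0,0.05,0,0,0]
    - [1,0,0,0.05,0,0,0]
    - [1,0,0,0,0,0,0]

```text
clock: 10.35
tcp_pos: [0.5689, -0.3077, 0.0838]
eef_rot: [-0.203, 0.979, -0.0, 0.0]
wrist_force: [-1.8, 1.1, 4.4]
finger_gap: 0.0106
gripper_force: 79.9
```

>>> servo_tool:
  increments:
    - [0.6,0,0,0,0,0,0]
    - [0.3,0,0,0,0,0,0]
    - [-0.2,0,0,0,0,0,0]
    - [-1,0,0,0,0,0,0]
    - [-1,0,0,0,0,0,0]
    - [-1,0,0,0,0,0,0]
    - [-1,0,0,0,0,0,0]

```text
clock: 11.05
tcp_pos: [0.569, -0.3077, 0.0833]
eef_rot: [-0.203, 0.979, 0.0, -0.0]
wrist_force: [1.1, 0.2, 0.5]
finger_gap: 0.0854
gripper_force: 0.0
```

>>> servo_tool:
  increments:
    - [-1,0,0,-1,0,0,0]
    - [-1,0,0,-3,0,0,0]
    - [-1,0,0,-4,0,0,0]
    - [-1,0,0,-4,0,0,0]
    - [-1,0,0,-4,0,0,0]
    - [-1,0,0,0,0,0,0]

```text
clock: 11.65
tcp_pos: [0.5708, -0.3087, 0.2503]
eef_rot: [-0.203, 0.979, -0.003, 0.004]
wrist_force: [0.3, -0.8, -0.3]
finger_gap: 0.0852
gripper_force: 0.0
```

```bash
python3 - <<'E'
from h import *
st()
c=snap('top','t3'); s=snap('scene','s3')
I=lambda c:c['image'][:,:,::-1]
a=cv2.resize(I(c)[195:270,235:315],(427,400),interpolation=cv2.INTER_CUBIC)
b=cv2.resize(I(c)[150:270,340:460],(370,370),interpolation=cv2.INTER_CUBIC)
cv2.imwrite('pics/m3.png',np.hstack([a[:370],b]))
E
```

```text
t 11.65 p [ 0.5708 -0.3087  0.2503] yaw -156.54 tz [ 0.009 -0.005 -1.   ] F [ 0.3 -0.8 -0.3] M [-0.06 -0.01  0.06] gap 0.0852 gf 0.0 q [-0.5   0.45  0.3   1.41  0.   -0.91]
```

View pics/m3.png

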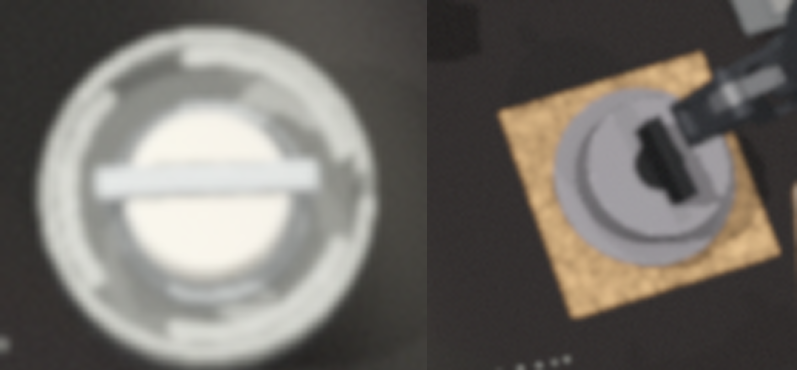

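The lid stands centred on the mat. The carrier's bar runs from (95,184) to (319,174) in the left crop.

```bash
python3 - <<'E'
from h import *
c=load('top0')
k=427/80
f=lambda u,v,z:px2w(c,235+u/k-.4,195+v/k-.4,z)
a=f(95,184,.089);b=f(319,174,.089);print(a,b,(a+b)/2,np.linalg.norm(a-b),np.degrees(np.arctan2(*(a-b)[[1,0]])))
print('stack',f(209,190,.058),'jar',f(207,196,.06))
for t in((.5,0,.25),): to(*t)
E
```

```text
[0.51001076 0.04076175 0.089     ] [ 0.51381595 -0.04546969  0.089     ] [ 0.51191335 -0.00235397  0.089     ] 0.08631534750993912 92.52668417098606
stack [ 0.51232164 -0.00272719  0.058     ] jar [ 0.50961274 -0.00196105  0.06      ]
t 11.75 p [ 0.5693 -0.3079  0.2449] yaw -156.54 tz [ 0.002 -0.001 -1.   ] F [-0.5 -0.2 -0.6] M [ 0.01  0.02 -0.02] gap 0.0852 gf 0.0 q [-0.5   0.45  0.29  1.41  0.   -0.91]
tool cm [-5.9  31.01 -0.57]
```

>>> servo_tool:
  increments:
    - [-1,-0.86,3.79,0,0,0,0]
    - [-1,-0.86,3.79,0,0,0,0]
    - [-1,-0.86,3.79,0,0,0,0]
    - [-1,-0.86,3.79,0,0,0,0]
    - [-1,-0.86,3.79,0,0,0,0]
    - [-1,-0.86,3.79,0,0,0,0]
    - [-1,-0.86,3.79,0,0,0,0]
    - [-1,-0.86,3.79,0,0,0,0]

```text
clock: 12.55
tcp_pos: [0.51, -0.0008, 0.2421]
eef_rot: [-0.203, 0.979, 0.0, -0.001]
wrist_force: [0.3, 0.3, 0.3]
finger_gap: 0.085
gripper_force: 0.0
```

>>> servo_tool:
  increments:
    - [-1,0,0,0,0,0,-7.67]
    - [-1,0,0,0,0,0,-7.67]
    - [-1,0,0,0,0,0,-7.67]
    - [-1,0,0,0,0,0,-7.67]
    - [-1,0,0,0,0,0,-7.67]
    - [-1,0,0,0,0,0,-7.67]
    - [-1,0,0,0,0,0,-7.67]
    - [-1,0,0,0,0,0,-7.67]

```text
clock: 13.35
tcp_pos: [0.5105, -0.0022, 0.242]
eef_rot: [-0.676, 0.737, 0.001, -0.001]
wrist_force: [-0.3, 0.4, 0.2]
finger_gap: 0.0853
gripper_force: 0.0
```

>>> servo_tool:
  increments:
    - [-1,0,0,0,0,0,-7.67]
    - [-1,0,0,0,0,0,0]
    - [-1,0,0,0,0,0,0]

```text
clock: 13.65
tcp_pos: [0.5109, -0.0022, 0.2425]
eef_rot: [0.721, -0.693, -0.001, 0.001]
wrist_force: [1.0, -0.5, -0.3]
finger_gap: 0.0853
gripper_force: 0.0
```

```bash
python3 - <<'E'
from h import *
to(.512,-.0024,.086)
c=snap('wrist','w4')
for X in [(.5138,-.0455,.089),(.510,.0408,.089)]: print(w2px(c,X))
E
```

```text
t 13.65 p [ 0.5109 -0.0022  0.2425] yaw -87.74 tz [-0.002  0.    -1.   ] F [ 1.  -0.5 -0.3] M [ 0.01 -0.05  0.07] gap 0.0853 gf 0.0 q [-0.    0.22 -0.06  1.29  0.   -1.61]
tool cm [ 0.03 -0.13 15.65]
[279.87726767 150.4381819 ]
[280.60530618 244.71522374]
```

View pics/w4.png

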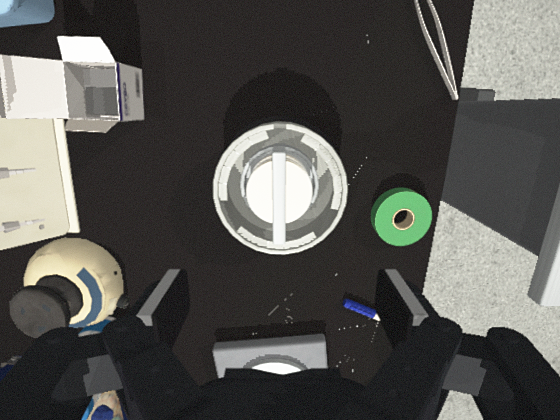

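The bar in the wrist view, at x≈279 from y=150 to 243, matches the prediction within about 1 px. I'll descend and grip.

>>> servo_tool:
  increments:
    - [-1,0,-0.07,3,0,0,0]
    - [-1,0,-0.06,3.5,0,0,0]
    - [-1,0,0,3.5,0,0,0]
    - [-1,0,0,3,0,0,0]
    - [-1,0,0,1.5,0,0,0]
    - [-1,0,0,0.8,0,0,0]
    - [-1,0,0,0,0,0,0]

```text
clock: 14.4
tcp_pos: [0.5121, -0.0021, 0.0895]
eef_rot: [0.722, -0.692, -0.001, 0.001]
wrist_force: [-0.9, -1.3, 1.1]
finger_gap: 0.0853
gripper_force: 0.0
```

```bash
python3 -c "
from h import *
to(.512,-.0024,.086)"
```

```text
t 14.4 p [ 0.5121 -0.0021  0.0895] yaw -87.6 tz [-0.002  0.    -1.   ] F [-0.9 -1.3  1.1] M [ 0.01 -0.    0.02] gap 0.0853 gf 0.0 q [-0.    0.33 -0.33  0.92  0.   -1.62]
tool cm [0.03 0.01 0.35]
```

>>> servo_tool:
  increments:
    - [-0.5,0,0,0.3,0,0,0]
    - [0,0,0,0,0,0,0]
    - [0.3,0,0,0,0,0,0]
    - [0.55,0,0,0,0,0,0]
    - [0.7,0,0,0,0,0,0]
    - [0.8,0,0,0,0,0,0]
    - [1,0,0,0,0,0,0]
    - [1,0,0,0,0,0,0]
  force: 80

```text
clock: 15.2
tcp_pos: [0.5132, -0.0021, 0.0877]
eef_rot: [0.722, -0.692, 0.0, -0.0]
wrist_force: [2.0, 0.4, 4.2]
finger_gap: 0.0101
gripper_force: 78.2
```

>>> servo_tool:
  increments:
    - [1,0,0,0,0,0,0]
    - [1,0,0,0,0,0,0]
    - [1,0,0,-0.1,0,0,0]
    - [1,0,0,-0.2,0,0,0]
    - [1,0,0,-0.2,0,0,0]
    - [1,0,0,-0.2,0,0,0]
    - [1,0,0,0,0,0,0]

```text
clock: 15.9
tcp_pos: [0.5126, -0.0021, 0.0944]
eef_rot: [0.722, -0.692, -0.0, 0.0]
wrist_force: [1.1, 0.5, -3.1]
finger_gap: 0.0104
gripper_force: 78.0
```

```bash
python3 -c "
from h import *
st()"
```

```text
t 15.9 p [ 0.5126 -0.0021  0.0944] yaw -87.52 tz [-0.  0. -1.] F [ 1.1  0.5 -3.1] M [ 0.   -0.03 -0.02] gap 0.0104 gf 78.0 q [-0.    0.32 -0.32  0.93  0.   -1.62]
```

>>> servo_tool:
  increments:
    - [1,0,0,-0.4,0,0,0]
    - [1,0,0,-0.8,0,0,0]
    - [1,0,0,-1.2,0,0,0]
    - [1,0,0,-1.5,0,0,0]
    - [1,0,0,-1.5,0,0,0]
    - [1,0,0,-1.3,0,0,0]
    - [1,0,0,-0.9,0,0,0]
    - [1,0,0,-0.4,0,0,0]

```text
clock: 16.7
tcp_pos: [0.5132, -0.0021, 0.1758]
eef_rot: [0.722, -0.692, 0.001, -0.001]
wrist_force: [1.1, 0.3, -2.5]
finger_gap: 0.0098
gripper_force: 78.2
```

>>> servo_tool:
  increments:
    - [1,0,0,0,0,0,0]
    - [1,0,0,0,0,0,0]

```text
clock: 16.9
tcp_pos: [0.5124, -0.0021, 0.1739]
eef_rot: [0.722, -0.692, -0.0, 0.0]
wrist_force: [0.0, -0.6, -3.3]
finger_gap: 0.0098
gripper_force: 78.2
```

```bash
python3 - <<'E'
from h import *
to(.5075,.2842,.174)
s=snap('scene','s5'); 
cv2.imwrite('pics/s5b.png',cv2.resize(s['image'][:,:,::-1][110:290,180:380],(800,600)[:2] if 0 else (660,594),interpolation=cv2.INTER_CUBIC))
E
```

```text
t 16.9 p [ 0.5124 -0.0021  0.1739] yaw -87.51 tz [-0.001  0.    -1.   ] F [ 0.  -0.6 -3.3] M [-0.03  0.01  0.01] gap 0.0098 gf 78.2 q [-0.    0.26 -0.19  1.13  0.   -1.62]
tool cm [-28.62  -0.75  -0.  ]
```

View pics/s5b.png

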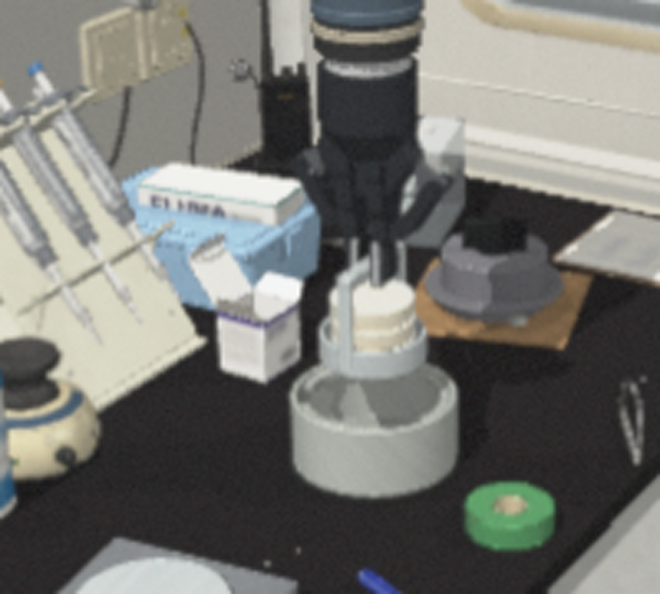

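The carrier hangs level with its three dishes stacked, bottom at about 0.09. I'll carry it smoothly to the plate.

>>> servo_tool:
  increments:
    - [1,-0.4,0,0,0,0,0]
    - [1,-0.8,-0.05,0,0,0,0]
    - [1,-1.2,-0.05,0,0,0,0]
    - [1,-1.6,-0.05,0,0,0,0]
    - [1,-2.06,-0.05,0,0,0,0]
    - [1,-2.06,-0.05,0,0,0,0]
    - [1,-2.06,-0.05,0,0,0,0]
    - [1,-2.06,-0.05,0,0,0,0]

```text
clock: 17.75
tcp_pos: [0.5106, 0.1221, 0.1742]
eef_rot: [0.722, -0.691, -0.0, -0.0]
wrist_force: [-0.9, -0.9, -3.4]
finger_gap: 0.0102
gripper_force: 78.1
```

>>> servo_tool:
  increments:
    - [1,-2.06,-0.05,0,0,0,0]
    - [1,-2.06,-0.05,0,0,0,0]
    - [1,-2.06,-0.05,0,0,0,0]
    - [1,-2.06,-0.05,0,0,0,0]
    - [1,-2.06,-0.05,0,0,0,0]
    - [1,-2.06,-0.05,0,0,0,0]
    - [1,-1.6,-0.05,0,0,0,0]
    - [1,-1.2,-0.05,0,0,0,0]

```text
clock: 18.55
tcp_pos: [0.5079, 0.2736, 0.1742]
eef_rot: [0.723, -0.691, -0.0, 0.0]
wrist_force: [1.6, 0.1, -3.1]
finger_gap: 0.01
gripper_force: 78.1
```

>>> servo_tool:
  increments:
    - [1,-0.8,0,0,0,0,0]
    - [1,-0.4,0,0,0,0,0]
    - [1,0,0,0,0,0,0]
    - [1,0,0,0,0,0,0]

```text
clock: 18.95
tcp_pos: [0.5078, 0.2834, 0.1743]
eef_rot: [0.722, -0.692, 0.0, 0.0]
wrist_force: [-0.6, -0.9, -3.4]
finger_gap: 0.01
gripper_force: 78.1
```

```bash
python3 -c "
from h import *
to(.5075,.2842,.1125)"
```

```text
t 18.95 p [0.5078 0.2834 0.1743] yaw -87.54 tz [-0. -0. -1.] F [-0.6 -0.9 -3.4] M [-0.01  0.02 -0.02] gap 0.01 gf 78.1 q [ 0.51  0.37 -0.02  1.18 -0.   -1.1 ]
tool cm [-0.08  0.02  6.18]
```

>>> servo_tool:
  increments:
    - [1,-0.08,0,0.5,0,0,0]
    - [1,0,0,1,0,0,0]
    - [1,0,0,1.3,0,0,0]
    - [1,0,0,1.2,0,0,0]
    - [1,0,0,0.8,0,0,0]
    - [1,0,0,0.5,0,0,0]
    - [1,0,0,0.3,0,0,0]
    - [1,0,0,0.1,0,0,0]

```text
clock: 19.75
tcp_pos: [0.5078, 0.2848, 0.1172]
eef_rot: [0.722, -0.692, -0.0, -0.0]
wrist_force: [0.2, 0.4, -2.2]
finger_gap: 0.0102
gripper_force: 78.1
```

>>> servo_tool:
  increments:
    - [1,0,0,0,0,0,0]
    - [1,0,0,0.1,0,0,0]
    - [1,0,0,0.1,0,0,0]
    - [1,0,0,0,0,0,0]

```text
clock: 20.15
tcp_pos: [0.5077, 0.2848, 0.1154]
eef_rot: [0.722, -0.692, -0.0, -0.0]
wrist_force: [-0.8, -0.1, -3.3]
finger_gap: 0.0104
gripper_force: 78.1
```

>>> servo_tool:
  increments:
    - [1,0,0,0.1,0,0,0]
    - [1,0,0,0.08,0,0,0]
    - [1,0,0,0.05,0,0,0]
    - [1,0,0,0,0,0,0]

```text
clock: 20.55
tcp_pos: [0.5077, 0.2847, 0.1129]
eef_rot: [0.722, -0.692, -0.0, 0.0]
wrist_force: [0.2, 0.1, -1.5]
finger_gap: 0.0102
gripper_force: 78.1
```

>>> servo_tool:
  increments:
    - [1,0,0,0.04,0,0,0]
    - [1,0,0,0,0,0,0]

```text
clock: 20.75
tcp_pos: [0.5079, 0.2848, 0.1128]
eef_rot: [0.722, -0.692, 0.0, -0.0]
wrist_force: [0.1, -1.6, -2.8]
finger_gap: 0.0101
gripper_force: 78.3
```

>>> servo_tool:
  increments:
    - [1,0,0,0.04,0,0,0]
    - [1,0,0,0.03,0,0,0]
    - [1,0,0,0,0,0,0]

```text
clock: 21.05
tcp_pos: [0.5081, 0.2848, 0.1126]
eef_rot: [0.722, -0.692, 0.0, -0.001]
wrist_force: [0.4, -2.4, 5.6]
finger_gap: 0.0104
gripper_force: 79.2
```

Contact made. I'll release slowly, then rise.

>>> servo_tool:
  increments:
    - [0.65,0,0,-0.03,0,0,0]
    - [0.5,0,0,0,0,0,0]
    - [0.3,0,0,0,0,0,0]
    - [0,0,0,0,0,0,0]
    - [-0.5,0,0,0,0,0,0]
    - [-1,0,0,0,0,0,0]
    - [-1,0,0,0,0,0,0]
    - [-1,0,0,0,0,0,0]

```text
clock: 21.85
tcp_pos: [0.5077, 0.2848, 0.1122]
eef_rot: [0.722, -0.692, -0.0, -0.0]
wrist_force: [0.2, 0.1, -0.2]
finger_gap: 0.0856
gripper_force: 0.0
```

>>> servo_tool:
  increments:
    - [-1,0,0,-0.5,0,0,0]
    - [-1,0,0,-1.5,0,0,0]
    - [-1,0,0,-3,0,0,0]
    - [-1,0,0,-4,0,0,0]
    - [-1,0,0,-4,0,0,0]
    - [-1,0,0,-3,0,0,0]
    - [-1,0,0,0,0,0,0]
    - [-1,0,0,0,0,0,0]

```text
clock: 22.65
tcp_pos: [0.508, 0.2849, 0.273]
eef_rot: [0.722, -0.692, 0.0, -0.001]
wrist_force: [0.6, -0.3, -0.2]
finger_gap: 0.0854
gripper_force: 0.0
```

```bash
python3 - <<'E'
from h import *
st()
c=snap('wrist','w6'); s=snap('scene','s6')
for n in ('wrist','scene'):pass
a=cv2.resize(c['image'][:,:,::-1],(440,330))
b=cv2.resize(s['image'][:,:,::-1][190:340,160:310],(330,330),interpolation=cv2.INTER_CUBIC)
cv2.imwrite('pics/m6.png',np.hstack([a,b]))
E
```

```text
t 22.65 p [0.508  0.2849 0.273 ] yaw -87.51 tz [ 0.001  0.001 -1.   ] F [ 0.6 -0.3 -0.2] M [-0.01 -0.02  0.02] gap 0.0854 gf 0.0 q [ 0.51  0.33  0.18  1.41  0.   -1.1 ]
```

View pics/m6.png

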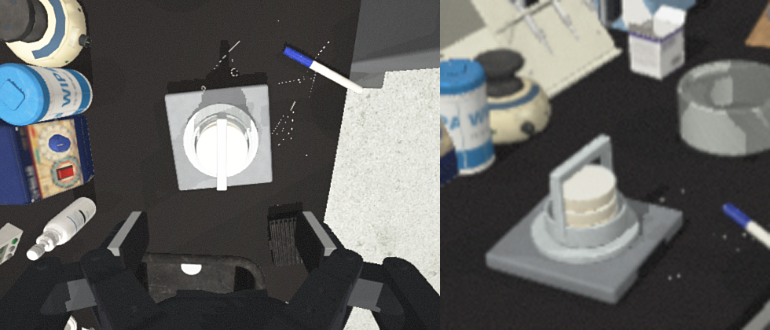

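The pictures show the carrier upright in the middle of the platen with its three dishes stacked. The gripper is clear and nothing else was disturbed.

```bash
python3 -c "
from plant import workorder
print(workorder.close_job())"
```

```text
the job is handed in; nothing more can be done
None
```

The job is done and handed in at about 23 s: the lid stands right way up on the cork mat, and the carrier with its three dishes is level in the middle of the platen, with the gripper clear.

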